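# Switch off the faulty charger and pop its fuse hatch

### The arm

A 6-joint arm with a two-finger parallel gripper is mounted at the origin on a cart in front of the work surface, level with it; the furniture and walls round the work are solid. World frame = base frame: x ahead of the robot, y to its left, z up, the work surface at z = 0. Lengths are in m, angles in degrees, forces in N, time in s.
With the tool pointing down it reaches from about 0.3 to 0.75 m from the base axis. Payload 8.5 kg.
Tool frame: the origin (TCP) lies at the very end of the fingers, on their centre line; the grasp point (between the pads) lies 19 mm behind it (hold_point_z is the distance from the TCP to the grasp point, in m); z points along the fingers, y is the direction in which the jaws open and shut (so a half turn about z gives the same grasp; the last joint's range is limited). The gripper opens to 85 mm and grips with 20 to 120 N. Pads are 22 mm wide; open, the fingers measure 114 mm over their backs; the gripper's body (76 mm by 85 mm) begins 54 mm behind the grasp point. The pads swing forward as they close: fully open they stand 13 mm farther back than shut.
Start: joints at [-86.648, 21.807, 74.336, -0, 83.858, -12.336], TCP at [0.149, -0.529, 0.231] pointing down, gripper open.
Joint ranges: [-178.18, 178.18], [-50.72, 133.34], [12.68, 142.11], [-81.47, 261.47], [9.98, 163.14], [-165.26, 165.26]. Speed limits (degrees/s): [136.94, 136.94, 180, 180, 180, 180].

### API

Orientations are given as a 3x3 rotation matrix whose columns are the frame's x, y, z axes.
In Python, from rig import observe, get_image, close_job, hold_point_z gives the robot as it stands. The module is installed in compiled form; this text tells all that it offers.
- The arm moves only by the tool jog_arm, never from a script. Its arguments are lists of equal length, an entry for each row: "travel": the shift along the world's x, y, z in m, a list of three; "dr": the turn, a rotation vector about the world's x, y, z in rad, a list of three. In form: {"travel": [[x, y, z], ...], "dr": [[rx, ry, rz], ...]}. A call has 1 to 20 rows; each row shifts and turns the commanded pose from where the row before left it; what a row does not reach is not made up. A row lasts 1/12 s, in which the tool goes at most 41.7 mm and 7.16 degrees, less where a joint would pass 70% of its speed; a pose out of reach is approached as far as the arm can. A call with a gripper value outside its range is refused whole. "jaw" is the finger opening in m, from 0 to 0.0854, set as the call begins (left out, the last holds). The fingers move at their own pace and stop on an object; "newtons" is the grip in N (left out, the last holds). Time passes only in rows, so rows that do not move let the fingers close. It gives the time, the measured TCP pose, the force and the opening at its end, in the units of the state.
- observe(): the state, without advancing time (a new reading comes with each control period).
- get_image(name): name is "side" or "top"; returns a dict with "color" (480x640x3 uint8, red, green, blue), "fovy" (degrees; the focal length in pixels is half the picture's height over the tangent of half this angle, whatever the lens; pixels are square), "cx", "cy" (the principal point, pixels), "R" (3x3) and "t" (3): a world point X has camera coordinates R X + t. Camera axes: x right, y down, z forward; pixel columns grow to the right and rows downward; lengths in m; the calibration is good to about 2 mm. A picture is of the moment at which its call begins. There is no depth.
- close_job(): hands the job in, once; it reports no verdict.
The state is a dict: "time_s": time; "q": joint angles; "qvel": joint speeds; "joint_efforts": joint torques, N m; "position": TCP position; "tool_rot": TCP orientation; "ft_force": force on the tool from outside, world axes, zero at the start; "wrist_torque": the same for the moment, N m; "grip_width": finger opening in m.
Only numpy, scipy, OpenCV 4.12 (cv2) and the standard library are available. Lean on these libraries where they do the work, as an engineer would, in place of code of your own. Each camera call takes 0.05 s, during which the arm holds its last target.

### The job

Two bench chargers stand on the workbench; the one with the red lamp has a fault. Using only the fingertips, push its rocker switch over to off (the end marked with a ring goes down), then press the ridged front edge of its white fuse hatch down once until the push-push latch lets go, take the finger away so that the hatch pops up, and see that it stays open without pushing it back. Pick nothing up, do not shove the charger about, and leave the green-lamp charger and the things around as they are.

Things in the scene. Friction and masses are not known exactly. Their poses are not given: they have to be found in the camera images.
- faulty: grey bench charger with a RED lamp (the one to work on), 124 x 84 mm, front deck 50 mm and rear half 62 mm above the bench, 0.9 kg, loose on rubber feet. Origin: underside centre. Own +x: rear, +y: lamp side. On the front deck: black rocker centred at x -36, y -6 mm; lamp (17 mm across, 6 high) at x -36, y +31; rear: white hatch, top at 62, x -3 to +54, 58 mm in y
- faulty_rocker (a joint): the red-lamp charger's rocker: V of two faces, 42 mm in y, 23 mm wide, hinged about the case's x, pivot 54.5 mm above the bench. -0.18 = on (+y end, with a bar, down; -y end, with a ring, 7 mm up); +0.18 = off (ring face down and level at pivot height). Stays where left; 1.5 N at the end moves it; hard stops
- faulty_rocker_off (a point): point on the ring-marked (off) face of the red-lamp charger's rocker, 15 mm from the pivot towards -y; it moves with the rocker; press down here
- faulty_hatch (a joint): the red-lamp charger's hatch, hinged at its rear edge. 0 = latched, flush; +0.62 = fully open, front edge 33 mm up. Pressed at the ridges (2.5 N) it goes in (negative): latch lets go past -0.08 (4 mm), hard stop -0.115 (5.7 mm); when then released a spring swings it open in under 1 s. Pressed right down again it latches shut. Cannot be pulled open
- faulty_hatch_press (a point): point on top of the red-lamp charger's hatch, on the middle of its width, between the black ridges, 50 mm in front of the hinge and 8 mm behind the front edge; it moves with the hatch; press down here
- faulty_latch (a joint): hidden roller of the red-lamp charger's push-push latch, slides sideways inside the case (m): 0 while latched, about +0.004 when the hatch is pressed in, about -0.006 once the hatch has swung open; nothing to handle
- healthy: grey bench charger with a GREEN lamp (leave it alone), 124 x 84 mm, front deck 50 mm and rear half 62 mm above the bench, 0.9 kg, loose on rubber feet. Origin: underside centre. Own +x: rear, +y: lamp side. On the front deck: black rocker centred at x -36, y -6 mm; lamp (17 mm across, 6 high) at x -36, y +31; rear: white hatch, top at 62, x -3 to +54, 58 mm in y
- healthy_rocker (a joint): the green-lamp charger's rocker: V of two faces, 42 mm in y, 23 mm wide, hinged about the case's x, pivot 54.5 mm above the bench. -0.18 = on (+y end, with a bar, down; -y end, with a ring, 7 mm up); +0.18 = off (ring face down and level at pivot height). Stays where left; 1.5 N at the end moves it; hard stops
- healthy_hatch (a joint): the green-lamp charger's hatch, hinged at its rear edge. 0 = latched, flush; +0.62 = fully open, front edge 33 mm up. Pressed at the ridges (2.5 N) it goes in (negative): latch lets go past -0.08 (4 mm), hard stop -0.115 (5.7 mm); when then released a spring swings it open in under 1 s. Pressed right down again it latches shut. Cannot be pulled open
- jar: loose white powder jar with a brick-red lid, 45 mm across, 55 mm tall, upright; origin at the centre of its underside; leave it
- pliers: loose pliers with green grips lying flat, 146 x 56 x 11 mm, long in its x; origin at the centre of its underside; leave it
- blue_tool: loose blue carving tool lying flat, 130 x 9 x 9 mm, long in its x; origin at the centre of its underside; leave it
- brick: loose black mains adapter block, 62 x 42 x 30 mm; origin at the centre of its underside; leave it

How it is judged:
By the outcome, as a careful person would: the job done as asked, in the order asked, and still so for the second after the job is handed in, with the robot touching nothing.
It also fails if it takes over 38 s, if anything falls off the work surface, if the arm or the gripper's body presses on something with over 40 N, if the wrist force passes 120 N, or if a joint passes its speed limit or range.

## Working session

There is one attempt and no reset: what is moved stays moved. The work goes in short steps, Python scripts to look and compute and a tool call to move; the robot and the scene stay as the last step left them, time stands still between calls to the robot, and variables do not carry over. Pictures are saved under pics/ and viewed, and the job is handed in when it is done.

Besides the shell and the picture viewer there is one more tool, called after "Call:" as name(argument=value, ...) on one line, values as JSON. jog_arm: Moves the arm, as the interface text tells. Its arguments: {"type":"object","properties":{"travel":{"type":"array"},"dr":{"type":"array"},"jaw":{"type":"number"},"newtons":{"type":"number"}},"required":["travel","dr"]}

```bash
mkdir -p pics; python3 - <<'E'
from rig import *
import cv2,pickle
o=observe();print(o)
print(hold_point_z if not callable(hold_point_z) else hold_point_z())
for n in("side","top"):
    g=get_image(n);pickle.dump(g,open(f'pics/{n}0.pkl','wb'))
    cv2.imwrite(f'pics/{n}0.png',g['color'][:,:,::-1]);print(n,g['fovy'],g['cx'],g['cy'],g['R'],g['t'])
E
```

```text
{'time_s': 0.0, 'q': array([-8.66494711e+01,  2.18422171e+01,  7.43842234e+01,  9.39982238e-05,
        8.38567306e+01, -1.23369376e+01]), 'qvel': array([ 0.02060683, -0.00607786, -0.0126263 ,  0.08740564,  0.05377783,
       -0.02131457]), 'joint_efforts': array([-5.80136675e-04, -4.48464096e+01, -2.31280625e+01, -1.85602635e-04,
        4.73877313e-03,  1.04755338e-05]), 'position': array([ 0.1486851 , -0.52922954,  0.23070339]), 'tool_rot': array([[ 9.62750978e-01,  2.70389621e-01, -8.32101165e-05],
       [ 2.70389454e-01, -9.62749938e-01,  1.44922327e-03],
       [ 3.11744398e-04, -1.41774026e-03, -9.99998946e-01]]), 'ft_force': array([-0.12062064,  0.29893045,  0.7851728 ]), 'wrist_torque': array([ 0.01354258, -0.00552671,  0.02122329]), 'grip_width': 0.08521992629669273}
0.0187
side 53.406923486026955 321.1405216667241 242.79816604372527 [[ 0.98360978 -0.17850718 -0.02543595]
 [-0.09507606 -0.3935994  -0.91435226]
 [ 0.15320687  0.90178418 -0.40411997]] [-0.49683512  0.11936464  0.91400471]
top 46.78874172447983 324.88262805044263 242.84256680601612 [[-0.02469879 -0.9996684  -0.00728415]
 [-0.98304419  0.02561109 -0.18157145]
 [ 0.18169779  0.00267604 -0.98335078]] [0.03787253 0.53815667 1.27630169]
```

View pics/side0.png

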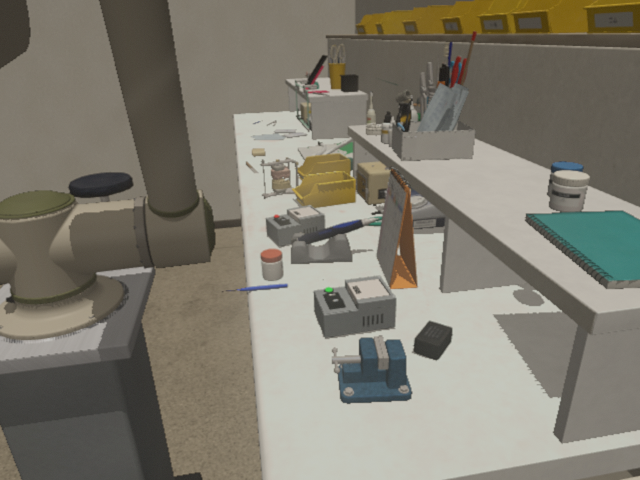

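View pics/top0.png

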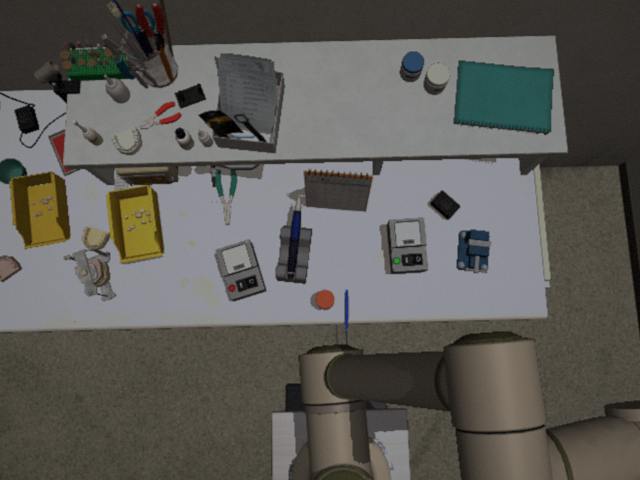

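```bash
cat > h.py <<'E'
import numpy as np,cv2,pickle
def K(g):
    f=240/np.tan(np.radians(g['fovy']/2));return np.array([[f,0,g['cx']],[0,f,g['cy']],[0,0,1]])
def back(g,u,v,z):
    d=g['R'].T@np.linalg.inv(K(g))@np.array([u,v,1.]);c=-g['R'].T@g['t']
    return c+d*(z-c[2])/d[2]
def proj(g,X):
    p=(K(g)@(g['R']@np.asarray(X).T+g['t'][:,None]));return (p[:2]/p[2]).T
def tri(g1,p1,g2,p2):
    P=[K(g)@np.c_[g['R'],g['t']] for g in(g1,g2)]
    X=cv2.triangulatePoints(P[0],P[1],np.float64(p1),np.float64(p2))[:,0];return X[:3]/X[3]
def load(n): return pickle.load(open(f'pics/{n}.pkl','rb'))
E
python3 - <<'E'
from h import *
for n,(x0,y0,w) in {'side0':(255,195,80),'top0':(205,230,80)}.items():
    c=load(n)['color'][y0:y0+int(w*.75),x0:x0+w,::-1]
    cv2.imwrite(f'pics/{n}z.png',cv2.resize(c,(800,600),interpolation=cv2.INTER_CUBIC))
E
```

```text
(no output)
```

View pics/side0z.png

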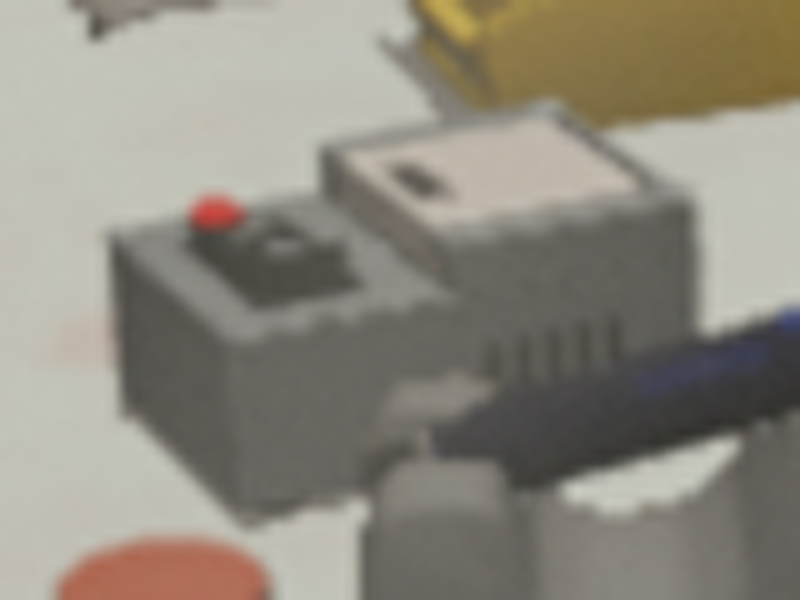

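View pics/top0z.png

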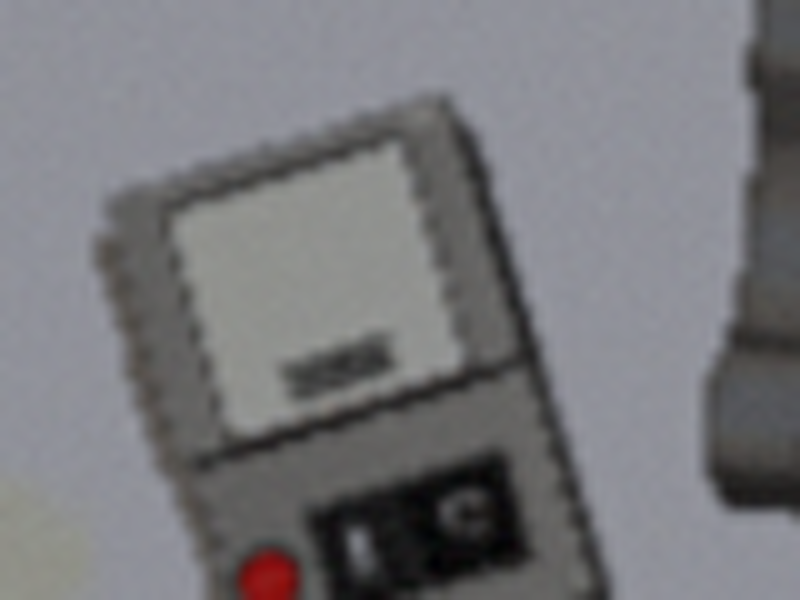

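```bash
python3 - <<'E'
from h import *
from scipy.optimize import least_squares
s,t=load('side0'),load('top0')
T=[((271,577),(-36,31,56)),((172,212),(54,29,62)),((403,143),(54,-29,62)),((462,362),(-3,-29,62)),((228,438),(-3,29,62)),((445,97),(62,-42,62)),((108,195),(62,42,62)),((340,367),(4.5,0,62)),((465,515),(-36,-21,61))]
S=[((217,212),(-36,31,55)),((345,150),(-3,29,62)),((445,235),(-3,-29,62)),((645,190),(54,-29,62)),((110,235),(-62,42,50)),((232,340),(-62,-42,50)),((250,522),(-62,-42,0)),((125,412),(-62,42,0)),((325,150),(0,42,62)),((700,195),(62,-42,62))]
f=lambda L,x0,y0:(np.array([((a+.5)/10-.5+x0,(b+.5)/10-.5+y0) for (a,b),_ in L]),np.array([m for _,m in L])/1e3)
tp,tm=f(T,205,230);sp,sm=f(S,255,195)
def W(p,m):
    c,q=np.cos(p[3]),np.sin(p[3]);return m@np.array([[c,-q,0],[q,c,0],[0,0,1]]).T+p[:3]
for names in ('both','top','side'):
    def r(p):
        a=(proj(t,W(p,tm))-tp).ravel();b=(proj(s,W(p,sm))-sp).ravel()
        if names=='top':return np.r_[a,p[2]*1e3]
        if names=='side':return np.r_[b,p[2]*1e3]
        return np.r_[a,b]
    o=least_squares(r,[.5,.1,0,.3],loss='soft_l1');p=o.x
    print(names,p,np.degrees(p[3]),'\n',np.round(o.fun.reshape(-1,2) if names=='both' else 0,1).tolist())
    if names=='both':
        np.save('pose.npy',p)
        print(W(p,np.array([[-36,-21,59],[4.5,0,62],[-36,31,56],[-36,-6,54]])/1e3))
# independent triangulation of lamp and hatch corner
print(tri(s,sp[0],t,tp[0]),tri(s,sp[1],t,tp[4]),tri(s,sp[2],t,tp[3]))
for n,u,v,z in(('iron L',278,280,0),('iron top',296,200,.07),('iron front R',305,282,0),('jar',324,300,.055),('shelf edge',230,165,.3)):print(n,back(t,u,v,z))
print('shelf corner', tri(s,(565,465),t,(565,150)))
E
```

```text
both [ 0.48126274  0.22733451 -0.00169835  0.28133554] 16.119339039793104 
 [[-0.6, -0.1], [-0.6, -0.3], [-0.2, -0.7], [0.6, 0.1], [0.3, -0.1], [-0.1, -0.9], [-0.4, -0.2], [0.1, 0.3], [1.0, -0.8], [-0.1, -0.5], [-0.4, 1.0], [-1.0, -0.4], [0.3, -0.1], [-0.6, -0.4], [-0.3, 0.2], [-0.8, 1.5], [-0.7, 0.4], [0.7, -0.8], [0.1, 0.5]]
[[0.45250848 0.19716511 0.05730165]
 [0.48558583 0.22858388 0.06030165]
 [0.43807126 0.24712076 0.05430165]
 [0.4483439  0.21157539 0.05230165]]
top [ 4.80146812e-01  2.27288701e-01 -4.58415408e-05  2.68458621e-01] 15.381545967346636 
 0
side [ 4.81682944e-01  2.24647891e-01 -2.18099087e-04  2.93954062e-01] 16.84232714446389 
 0
[0.43798246 0.24608724 0.05233086] [0.47051148 0.25458326 0.06254821] [0.48783131 0.20022618 0.05837403]
iron L [0.45846381 0.14152838 0.        ]
iron top [0.64089306 0.09050379 0.07      ]
iron front R [0.45185315 0.07543004 0.        ]
jar [0.40228349 0.02960679 0.055     ]
shelf edge [0.65456806 0.20786175 0.3       ]
shelf corner [ 0.71474333 -0.55339256  0.06003871]
```

Call:
jog_arm(travel=[[0.02,0.025,0],[0.0255,0.028,0],[0.0255,0.028,0],[0.0255,0.028,0],[0.0255,0.028,0],[0.0255,0.028,0],[0.0255,0.028,0],[0.0255,0.028,0],[0.0255,0.028,0],[0.0255,0.028,0]], dr=[[0,0,0.07],[0,0,0.07],[0,0,0.07],[0,0,0.07],[0,0,0.07],[0,0,0.07],[0,0,0.07],[0,0,0.07],[0,0,0.07],[0,0,0.07]], jaw=0, newtons=20)

```text
time_s: 0.93
position: [0.399, -0.2508, 0.2312]
tool_rot: [[0.559, 0.829, -0.0], [0.829, -0.559, 0.0], [0.0, -0.0, -1.0]]
ft_force: [0.1, -0.4, 0.1]
grip_width: 0.0004
```

Call:
jog_arm(travel=[[0.005,0.037,0],[0.005,0.037,0],[0.005,0.037,0],[0.005,0.037,0],[0.005,0.037,0],[0.005,0.037,0],[0.005,0.037,0],[0.005,0.037,0],[0.005,0.037,0],[0.005,0.037,0],[0.003,0.037,0],[0,0.02,0],[0,0,0],[0,0,0]], dr=[[0,0,0.07],[0,0,0.07],[0,0,0.07],[0,0,0.07],[0,0,0.07],[0,0,0.07],[0,0,0.07],[0,0,0.07],[0,0,0.07],[0,0,0.07],[0,0,0.07],[0,0,0.07],[0,0,0.031],[0,0,0]])

```text
time_s: 2.1
position: [0.4508, 0.1756, 0.2309]
tool_rot: [[-0.274, 0.962, -0.001], [0.962, 0.274, -0.0], [0.0, -0.001, -1.0]]
ft_force: [0.1, -0.3, -0.8]
grip_width: 0.0001
```

```bash
python3 - <<'E'
from rig import *
from h import *
o=observe();print(o['time_s'],o['position'],o['tool_rot'].round(4).tolist(),o['ft_force'],o['grip_width'],o['q'])
for n,(x0,y0,w) in {'side':(235,135,120),'top':(185,190,140)}.items():
    g=get_image(n);pickle.dump(g,open(f'pics/{n}1.pkl','wb'))
    c=g['color'][y0:y0+int(w*.75),x0:x0+w,::-1]
    cv2.imwrite(f'pics/{n}1.png',cv2.resize(c,(800,600),interpolation=cv2.INTER_CUBIC))
E
```

```text
2.1 [0.45082804 0.17561533 0.23090734] [[-0.274, 0.9617, -0.0009], [0.9617, 0.274, -0.0002], [0.0001, -0.0009, -1.0]] [ 0.09451373 -0.29155474 -0.81633444] 0.00012802091872381692 [ 7.22878337e+00  1.52019662e+01  8.43872664e+01 -2.02062076e-03
  8.04635570e+01 -8.67343484e+00]
```

View pics/side1.png

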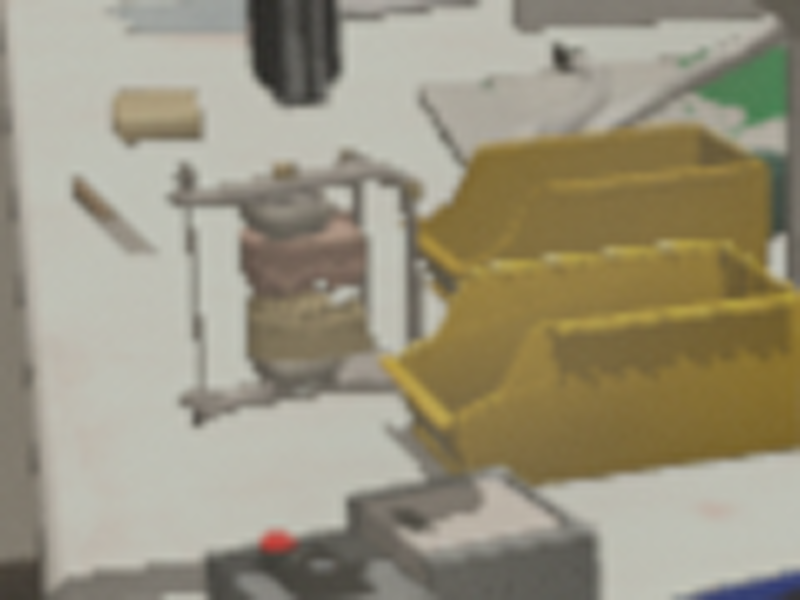

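View pics/top1.png

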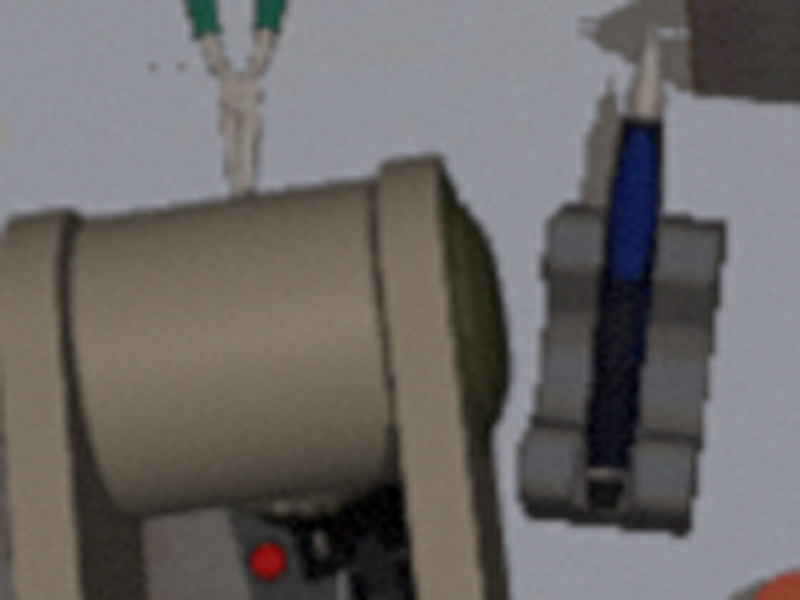

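Call:
jog_arm(travel=[[0.001,0.01,-0.02],[0.0007,0.01,-0.03],[0,0,-0.035],[0,0,-0.035],[0,0,-0.025],[0,0,-0.01],[0,0,0],[0,0,0]], dr=[[0,0,0],[0,0,0],[0,0,0],[0,0,0],[0,0,0],[0,0,0],[0,0,0],[0,0,0]])

```text
time_s: 2.87
position: [0.4532, 0.1939, 0.0764]
tool_rot: [[-0.269, 0.963, -0.001], [0.963, 0.269, -0.0], [0.0, -0.001, -1.0]]
ft_force: [-0.6, -1.0, 1.1]
grip_width: 0.0002
```

```bash
cat > look.py <<'E'
import sys
from rig import *
from h import *
k=sys.argv[1]
o=observe();print(o['time_s'],o['position'],o['ft_force'],o['grip_width'])
n,(x0,y0,w)='side',(250,175,80)
g=get_image(n);pickle.dump(g,open(f'pics/{n}{k}.pkl','wb'))
print('tcp zoom px',((proj(g,o['position'][None])-[x0,y0])*10).round())
c=g['color'][y0:y0+int(w*.75),x0:x0+w,::-1]
cv2.imwrite(f'pics/{n}{k}.png',cv2.resize(c,(800,600),interpolation=cv2.INTER_CUBIC))
E
python3 look.py 2
```

```text
2.8667 [0.45315538 0.19386391 0.07643562] [-0.59861317 -0.9943839   1.1248407 ] 0.00022460706799758216
tcp zoom px [[340. 382.]]
```

View pics/side2.png

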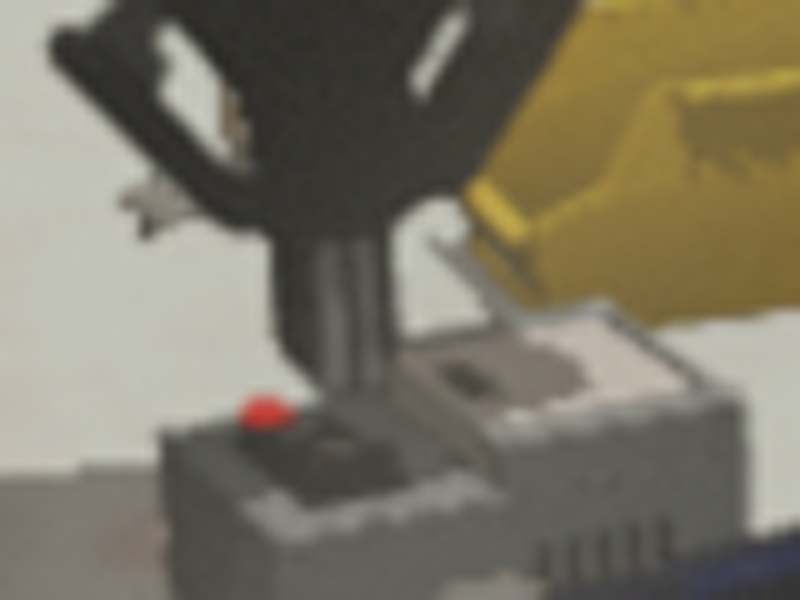

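Call:
jog_arm(travel=[[0,0,-0.006],[0,0,-0.005],[0,0,-0.003],[0,0,-0.002],[0,0,0],[0,0,0]], dr=[[0,0,0],[0,0,0],[0,0,0],[0,0,0],[0,0,0],[0,0,0]])

```text
time_s: 3.42
position: [0.4529, 0.1946, 0.0603]
tool_rot: [[-0.271, 0.963, -0.0], [0.963, 0.271, 0.0], [0.0, -0.0, -1.0]]
ft_force: [-0.2, 0.7, 0.1]
grip_width: 0.0002
```

Call:
jog_arm(travel=[[0,0,-0.0015],[0,0,-0.0015],[0,0,-0.001],[0,0,-0.001],[0,0,0],[0,0,0]], dr=[[0,0,0],[0,0,0],[0,0,0],[0,0,0],[0,0,0],[0,0,0]])

```text
time_s: 3.92
position: [0.4528, 0.1946, 0.0552]
tool_rot: [[-0.27, 0.963, -0.0], [0.963, 0.27, 0.0], [0.0, -0.0, -1.0]]
ft_force: [0.1, 0.1, -0.4]
grip_width: 0.0
```

Call:
jog_arm(travel=[[0,0,-0.0007],[0,0,-0.0006],[0,0,0],[0,0,0]], dr=[[0,0,0],[0,0,0],[0,0,0],[0,0,0]])

```text
time_s: 4.25
position: [0.4528, 0.1946, 0.0545]
tool_rot: [[-0.271, 0.963, 0.0], [0.963, 0.271, 0.0], [0.0, 0.0, -1.0]]
ft_force: [-1.8, -0.0, 6.9]
grip_width: 0.0
```

```bash
python3 look.py 3
```

```text
4.25 [0.4528401  0.19456386 0.05446492] [-1.75040499 -0.02827653  6.87297626] 4.4087657522946585e-06
tcp zoom px [[344. 468.]]
```

View pics/side3.png

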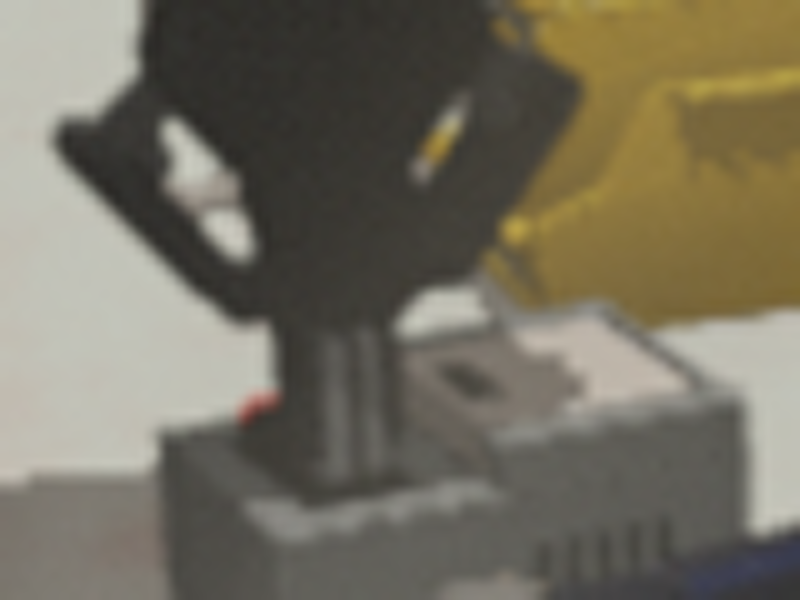

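Call:
jog_arm(travel=[[0,0,0.012],[0,0,0.03],[0.01,0.011,0.03],[0.01,0.011,0.01],[0.01,0.0105,0],[0,0,0],[0,0,0]], dr=[[0,0,0],[0,0,0],[0,0,0],[0,0,0],[0,0,0],[0,0,0],[0,0,0]])

```text
time_s: 4.88
position: [0.4825, 0.227, 0.1355]
tool_rot: [[-0.271, 0.962, -0.001], [0.962, 0.271, -0.0], [0.0, -0.001, -1.0]]
ft_force: [-1.1, -0.9, -0.2]
grip_width: -0.0001
```

```bash
python3 look.py 4
```

```text
4.8833 [0.48246488 0.22704841 0.13548366] [-1.13450991 -0.92952204 -0.21025942] -0.0001483689233119186
tcp zoom px [[434.  92.]]
```

View pics/side4.png

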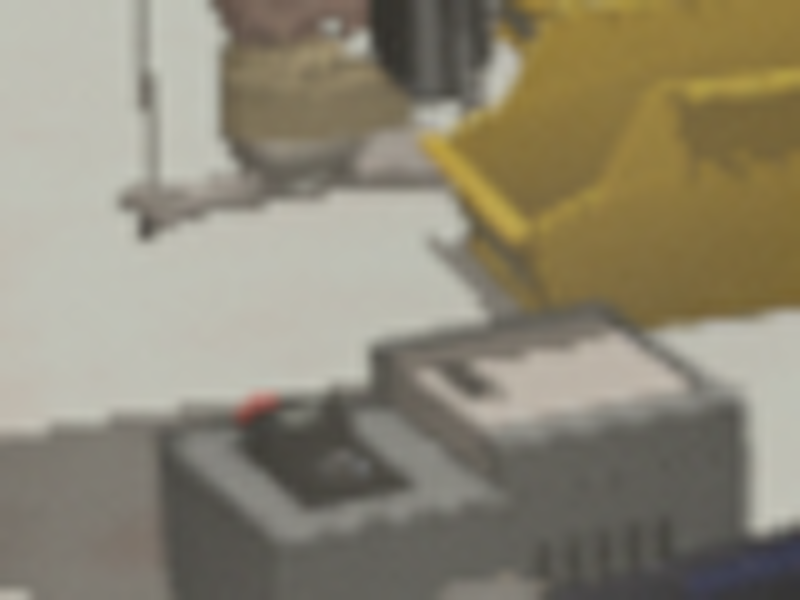

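Call:
jog_arm(travel=[[0,0,-0.025],[0,0,-0.025],[0,0,-0.012],[0,0,-0.0065],[0,0,0],[0,0,0]], dr=[[0,0,0],[0,0,0],[0,0,0],[0,0,0],[0,0,0],[0,0,0]])

```text
time_s: 5.43
position: [0.4829, 0.2268, 0.0678]
tool_rot: [[-0.27, 0.963, -0.0], [0.963, 0.27, -0.0], [-0.0, -0.0, -1.0]]
ft_force: [1.3, 0.3, -1.0]
grip_width: -0.0001
```

```bash
python3 look.py 5
```

```text
5.4333 [0.48285223 0.22677584 0.06779347] [ 1.27440488  0.29168636 -0.95409132] -0.00014938129046124303
tcp zoom px [[449. 359.]]
```

View pics/side5.png

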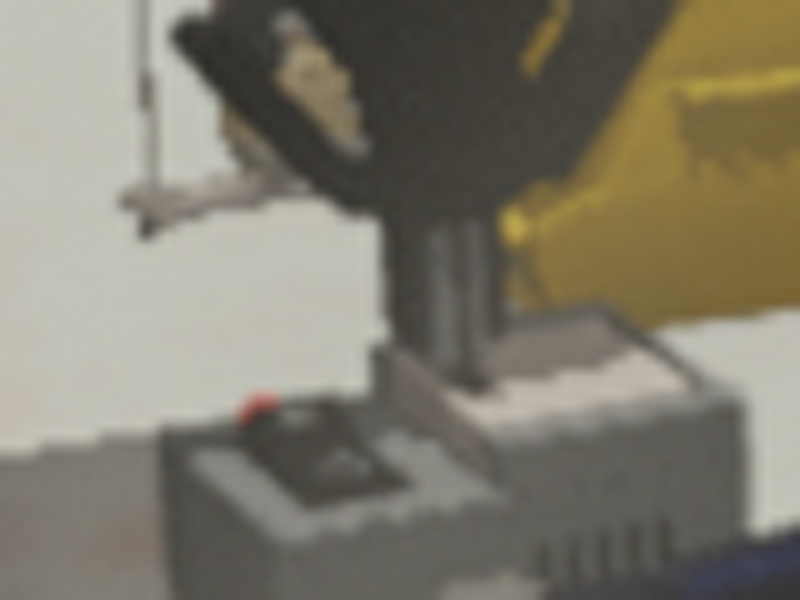

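Call:
jog_arm(travel=[[0,0,-0.003],[0,0,-0.002],[0,0,-0.002],[0,0,-0.0015],[0,0,-0.001],[0,0,0],[0,0,0]], dr=[[0,0,0],[0,0,0],[0,0,0],[0,0,0],[0,0,0],[0,0,0],[0,0,0]])

```text
time_s: 6.07
position: [0.4832, 0.227, 0.0582]
tool_rot: [[-0.271, 0.963, 0.001], [0.963, 0.271, 0.0], [-0.0, 0.001, -1.0]]
ft_force: [1.9, 0.4, 0.9]
grip_width: 0.0001
```

Call:
jog_arm(travel=[[0,0,-0.001],[0,0,-0.0007],[0,0,0],[0,0,0]], dr=[[0,0,0],[0,0,0],[0,0,0],[0,0,0]])

```text
time_s: 6.4
position: [0.4831, 0.227, 0.0564]
tool_rot: [[-0.271, 0.963, 0.0], [0.963, 0.271, 0.0], [-0.0, 0.0, -1.0]]
ft_force: [1.8, -0.1, 1.8]
grip_width: -0.0
```

Call:
jog_arm(travel=[[0,0,-0.0006],[0,0,0],[0,0,0]], dr=[[0,0,0],[0,0,0],[0,0,0]])

```text
time_s: 6.65
position: [0.4832, 0.2271, 0.0561]
tool_rot: [[-0.271, 0.963, 0.001], [0.963, 0.271, 0.0], [-0.0, 0.001, -1.0]]
ft_force: [0.8, -0.6, 6.0]
grip_width: -0.0
```

```bash
python3 look.py 6
```

```text
6.65 [0.4831564  0.22705949 0.05605231] [ 0.8143061  -0.62114233  5.96935343] -8.485117186001323e-06
tcp zoom px [[452. 404.]]
```

View pics/side6.png

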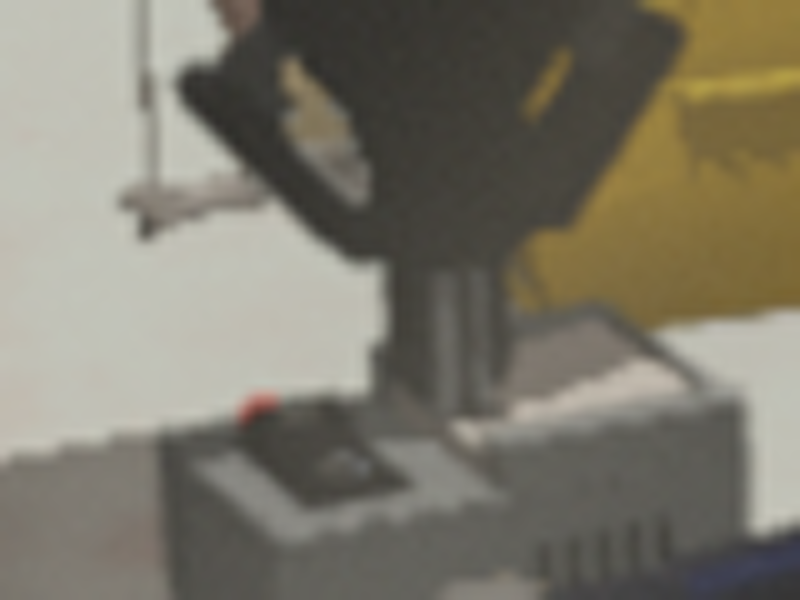

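Hard stop felt (6 N), so the hatch is pressed right in. I'll now lift straight up, fast.

Call:
jog_arm(travel=[[0,0,0.03],[0,0,0.04],[0,0,0.035],[0,0,0.02],[-0.03,0,0],[-0.03,0,0],[-0.03,-0.01,0],[-0.03,-0.02,0],[0,-0.04,0],[0,-0.04,0],[0,-0.04,0],[0,-0.04,0],[0,-0.03,0],[0,-0.02,0],[0,0,0],[0,0,0],[0,0,0],[0,0,0],[0,0,0],[0,0,0]], dr=[[0,0,0],[0,0,0],[0,0,0],[0,0,0],[0,0,0],[0,0,0],[0,0,0],[0,0,0],[0,0,0],[0,0,0],[0,0,0],[0,0,0],[0,0,0],[0,0,0],[0,0,0],[0,0,0],[0,0,0],[0,0,0],[0,0,0],[0,0,0]])

```text
time_s: 8.37
position: [0.3628, -0.0123, 0.1807]
tool_rot: [[-0.272, 0.962, -0.0], [0.962, 0.272, 0.0], [0.0, -0.0, -1.0]]
ft_force: [-0.0, 1.3, 0.4]
grip_width: 0.0001
```

```bash
python3 look.py 7; python3 - <<'E'
from rig import *
from h import *
g=get_image('top');cv2.imwrite('pics/top7.png',g['color'][:,:,::-1])
E
```

```text
8.3667 [ 0.36280367 -0.01229166  0.18066693] [-0.01034216  1.3094487   0.3559952 ] 0.00014702426431927826
tcp zoom px [[-56. 271.]]
```

View pics/side7.png

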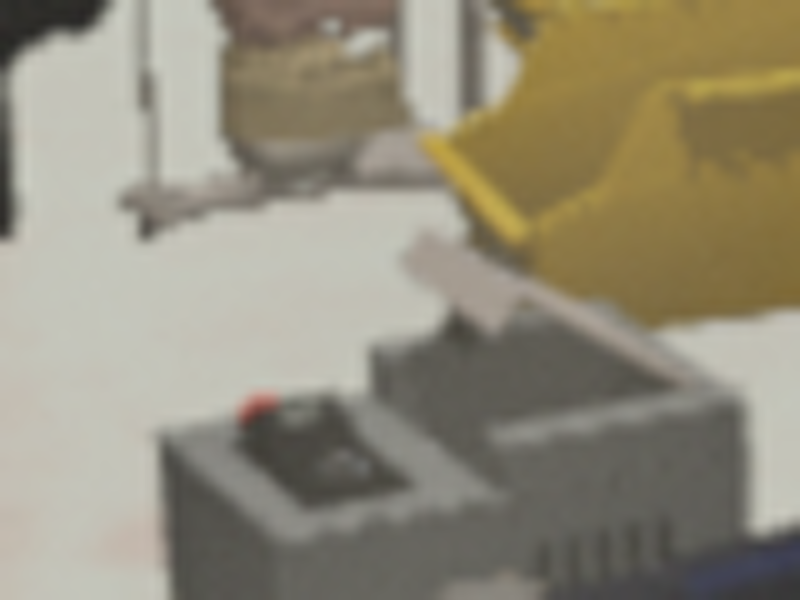

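View pics/top7.png

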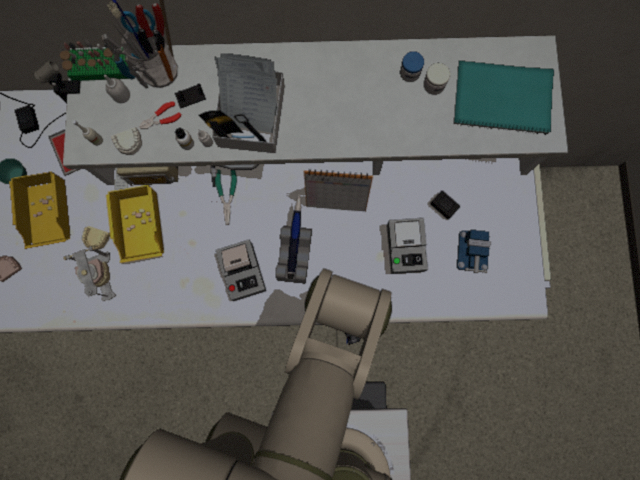

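Call:
jog_arm(travel=[[0,0,0.01],[0,0,0],[0,0,0],[0,0,0],[0,0,0],[0,0,0],[0,0,0],[0,0,0],[0,0,0],[0,0,0],[0,0,0],[0,0,0]], dr=[[0,0,0],[0,0,0],[0,0,0],[0,0,0],[0,0,0],[0,0,0],[0,0,0],[0,0,0],[0,0,0],[0,0,0],[0,0,0],[0,0,0]])

```text
time_s: 9.47
position: [0.3629, -0.013, 0.1907]
tool_rot: [[-0.271, 0.963, 0.0], [0.963, 0.271, 0.0], [0.0, 0.0, -1.0]]
ft_force: [0.2, -0.6, 0.2]
grip_width: 0.0001
```

```bash
python3 look.py 8; python3 - <<'E'
from h import *
a=load('side7')['color'][195:245,265:335].astype(int);b=load('side8')['color'][195:245,265:335].astype(int)
print(abs(a-b).mean(),abs(a-b).max())
import rig;print(rig.close_job())
E
```

```text
9.4667 [ 0.36292419 -0.01298861  0.19072317] [ 0.16432283 -0.57357957  0.21211582] 0.00014292455022369154
tcp zoom px [[-60. 221.]]
0.8031428571428572 4
the job is handed in; nothing more can be done
None
```

The red-lamp charger is switched off and its fuse hatch is open. I handed the job in at about 9.5 s.

- **Rocker:** I pressed the ring end down with the closed fingertips until it hit its stop at 54.5 mm, with about 7 N. The side picture afterwards shows the ring face down and the bar end up.
- **Hatch:** I pressed the ridged edge in once, about 6 mm to its hard stop with about 6 N, then lifted straight up. It popped open. The side pictures taken before and after a further second of waiting match to within image noise, so it is staying open.
- **Surroundings:** In the pictures the charger shows no visible shift, and the green-lamp charger, pliers and adapter block look as they were. At the end the arm hid the jar and the blue tool from the top camera, so I could not check those two; the arm only passed well above them.
- **End state:** The tool finished clear of everything, at a height of 0.19 m.

One measurement disagreed slightly: the top and side views gave poses for the charger about 1.5° and 3 mm apart. I used the combined fit, and both contacts came where they should.

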